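Hang the drying canister on the hanger by its bail

ROBOT

A 6-joint arm with a two-finger parallel gripper is mounted at the origin on the work surface. World frame = base frame: x ahead of the robot, y to its left, z up, the work surface at z = 0. Lengths are in m, angles in rad, forces in N, time in s.
With the tool pointing down it reaches from about 0.35 to 0.775 m from the base axis. Payload 5.5 kg.
Tool frame: the origin (TCP) lies midway between the tips of the shut fingers; the grasp point (between the pads) lies 19 mm behind it; z points along the fingers, y is the direction in which the jaws open and shut (so a half turn about z gives the same grasp; the last joint's range is limited). The gripper opens to 85 mm and grips with 20 to 120 N. Pads are 22 mm wide; open, the fingers measure 114 mm over their backs; the gripper's body (76 mm by 85 mm) begins 54 mm behind the grasp point. The pads swing forward as they close: fully open they stand 13 mm farther back than shut.
Start: joints at [-1.276, 0.313, 0.046, 1.304, 0, 1.431], TCP at [0.242, -0.522, 0.231] pointing down, gripper open.
Joint ranges: [-2.76, 2.76], [-0.86, 1.69], [-1.03, 1.26], [-2.2, 2.34], [-1.47, 1.5], [-3.14, 3.14]. Speed limits (rad/s): [2.57, 2.57, 3.14, 3.14, 3.14, 3.14].

INTERFACE

Orientations are given as a unit quaternion [w, x, y, z].
In Python, from workcell import env gives the robot as it stands.
- The arm moves only by the shell command python3 -m pendant 'ROWS' [FORCE]. ROWS is JSON, a list of rows, each a list of 3 entries, a list of its own where there are three numbers: the shift along the tool's x, y, z each as a share of 20 mm, from -1 to 1, then the turn about the tool's z as a share of 6 degrees, from -1 to 1, then the closure, from -1 (fully open) to 1 (shut). In form: [[[tx, ty, tz], turn, claw], ...]. A call has 1 to 12 rows; each row shifts and turns the commanded pose from where the row before left it, along the tool's axes as they then stand; what a row does not reach is not made up. A row lasts 1/8 s, in which the tool goes at most 62.5 mm and 10.7 degrees, less where a joint would pass 70% of its speed; a pose out of reach is approached as far as the arm can. A call with a number of a shift or a turn outside -1 to 1 is refused whole. A call with a gripper value outside its range is refused whole. The fingers move at their own pace and stop on an object; FORCE is the grip in N (left out, the last holds). Time passes only in rows, so rows that do not move let the fingers close. It gives the time, the measured TCP pose, the force and the opening at its end, in the units of the state.
- env.get_state(): the state, without advancing time (a new reading comes with each control period).
- env.read_camera(name): name is "side" or "top" or "wrist"; returns a dict with "color" (384x512x3 uint8, blue, green, red), "mtx" (3x3 intrinsics, pixels), "view" (4x4, takes a point from world to camera coordinates). Camera axes: x right, y down, z forward; pixel columns grow to the right and rows downward; lengths in m; the calibration is good to about 2 mm. A picture is of the moment at which its call begins. There is no depth.
- env.hand_in(): hands the job in, once; it reports no verdict.
Trained networks look in the newest picture that a camera, given by its name, has taken for a name from the list of things; names that differ only in an ending like _2 or _b are one class to them, and where a whole thing is asked for, a point or a joint stands for the part that bears it (a point fixed in the world has none). Each returns a list of dicts, best first, with "p" (0 to 1); they miss things now and then, are a little off and sometimes report something else, mostly with a low value. They report only what shows in the picture. A call takes as long as a camera call. They do not tell look-alikes from the thing itself.
- env.boxes_of(camera, thing): "location" ([column, row] in pixels, amid what is visible of it).
- env.cut_out(camera, thing): "region" (384x512 bool, what is visible of it) and "location" ([column, row] in pixels, amid what is visible of it).
The state is a dict: "clock": time; "joint_pos": joint angles; "qvel": joint speeds; "tau": joint torques, N m; "tcp_pos": TCP position; "orientation": TCP orientation; "wrist_force": force on the tool from outside, world axes, zero at the start; "ft_torque": the same for the moment, N m; "finger_gap": finger opening in m.
Only numpy, scipy, OpenCV 4.12 (cv2) and the standard library are available. Lean on these libraries where they do the work, as an engineer would, in place of code of your own. Each camera call takes 0.05 s, during which the arm holds its last target.

TASK

The drying canister stands in its rubber cradle with its wire bail folded down to one side. Swing the bail upright while the canister stays standing in the cradle, neither lifted, tipped nor pressed hard, then carry the canister by the bail to the twin-prong hanger, let both prongs take the weight gently (no drop, no pushing down) with the bail lying in the dips of the prongs, and let go so that it hangs straight and still. Keep the canister upright and leave everything else where it is.

Things in the scene. Friction and masses are not known exactly. Their poses are not given: they have to be found in the camera images.
- canister: Plain closed aluminium canister, diameter 90 mm, 66 mm high, 0.45 to 0.8 kg with its bail (varies), loose. Origin: centre of its underside; z up its axis. The bail turns on two ears 54 mm above the underside; the pivot line crosses the axis along the canister's y. The bail starts folded to its -x side. (The plain tin without a bail is another thing.)
- bail (a joint): Bail angle on the canister, rad: 0 = upright over the canister, +1.57 = level towards the canister's -x side; stops at +/-1.85. Starts at 1.62 to 1.80, a little below level. The pivots rub (0.06 N m): it stays where it is left.
- bail_grip (a point): Middle of the bail's top bar. Bail: U of 6 mm wire, 102 mm wide, bar 110 mm from the pivots. On the bar's middle a black sleeve, 14 mm thick, 40 mm long, turns freely; bare wire 20 to 39 mm either side. y along the bar, z away from the pivots. At the start 32 to 52 mm above the table, 50 mm clear of the canister's wall; upright in the cradle 167 mm above the table.
- nest: Fixed round black rubber cradle, outer diameter 116 mm, inner 100 mm, rim 11 mm high, floor 3 mm thick, on which the canister stands. Origin: centre of its underside, on the table.
- stand: Fixed hanger: foot plate 150 x 130 x 8 mm and a post 237 mm high at x = +92 mm in its frame. Origin: on the table below the seat. A collar clamped on the post carries two steel prongs of 8 mm wire at y = +/-34 mm (60 mm clear between, room for gripper fingers), pointing to -x. The canister must come in level from -x, bar above the tips, body below the prongs, then down.
- seat (a point): Middle of the hung bar at the nominal collar height, 215 mm above the table; axes as the stand. Prong dip: x -8 to +12 mm; tips at x -29 mm, 17 mm higher than here; behind, a shelf 15 mm higher from x +30 mm. The collar height is NOT measured: the real prongs are up to 20 mm above or below; feel for them. Come in with the bar 45 to 60 mm above here. They give 3 N/mm for 5 mm, then stop hard.
- tin: Bystander: plain lidded aluminium tin without a bail, 76 mm diameter, 62 mm high. Leave alone.
- adapter: Bystander: white plug adapter, 50 x 40 x 32 mm. Leave alone.
- lamp: Bystander: small indicator lamp on a black foot, 46 x 46 mm, 49 mm high. Leave alone.
- tape: Bystander: roll of black tape, 90 mm diameter, 24 mm high. Leave alone.
- jar: Bystander: jar, 56 mm diameter, 70 mm high. Leave alone.
- driver: Bystander: screwdriver lying flat. Leave alone.
There are look-alikes about, which are no part of the job. Several things look just like the nest: the one meant starts farthest to the robot's left.

How it is judged:
On the way, in this order (a step that is already met when the one before it is completed fails the run):
1. the bail is upright (within 0.15 rad) while the canister still stands in its cradle (value of joint bail between -0.15 and 0.15 rad and z of canister in the frame of nest below 0.008 m and horizontal distance between canister and nest below 0.01 m and angle between canister's own z axis and vertical below 0.12 rad), for 0.2 s.
2. the canister has left the cradle, carried by the fingers, clear of the hanger (z of canister in the frame of nest above 0.03 m and contact force between canister and the fingers above 1 N and contact force between canister and stand below 0.05 N), for 0.1 s.
3. both hold it: the prongs take at least part of the weight while the fingers still hold the bail (contact force between canister and stand above 2.5 N and contact force between canister and the fingers above 1 N), for 0.05 s.
At the end, for the whole second after the job is handed in: The released canister hangs at rest from the prongs alone (2.5 N or more on them), upright within 0.25 rad; middle of the bar at the seat: x -16 to +18 mm, y within 14 mm, z -32 to +24 mm, bar within 0.2 rad of parallel to the seat's y axis (x of bail_grip in the frame of seat between -0.016 and 0.018 m and y of bail_grip in the frame of seat between -0.014 and 0.014 m and z of bail_grip in the frame of seat between -0.032 and 0.024 m and angle between the y axis of bail_grip and the y axis of seat, either way round below 0.2 rad and contact force between canister and stand above 2.5 N and angle between canister's own z axis and vertical below 0.25 rad and contact force between canister and the fingers below 0.05 N and linear speed of canister below 0.03 m/s); the robot touches nothing.
It fails at once if the hanger is loaded with more than 15 N (dropped on or pushed down) (contact force between canister and stand above 15 N).
It fails at once if the canister is pressed into its cradle with more than 30 N (contact force between canister and nest above 30 N).
It fails at once if the canister is tipped more than 0.5 rad (angle between canister's own z axis and vertical above 0.5 rad).
It fails at once if any bystander is shifted more than 25 mm (distance of any of tin, adapter, tape, jar, driver, lamp from where it was at the start of the episode above 0.025 m).
It also fails if it takes over 72 s, if anything falls off the work surface, if the arm or the gripper's body presses on something with over 40 N, if the wrist force passes 120 N, or if a joint passes its speed limit or range.

## Working session

There is one attempt and no reset: what is moved stays moved. The work goes in short steps, Python scripts to look and compute and a shell command to move; the robot and the scene stay as the last step left them, time stands still between calls to the robot, and variables do not carry over. Pictures are saved under pics/ and viewed, and the job is handed in when it is done.

```bash
ls; mkdir -p pics; python3 - <<'E'
from workcell import env
import cv2,numpy as np
s=env.get_state();print({k:np.round(v,3).tolist() for k,v in s.items()})
for c in("top","side","wrist"):
    r=env.read_camera(c);cv2.imwrite(f"pics/{c}0.png",r["color"]);print(c,np.round(r["mtx"],1).tolist(),np.round(r["view"],4).tolist())
    for t in("canister","nest","stand","bail_grip","tin"):
        print(t,[(np.round(d["location"]).tolist(),round(d["p"],2)) for d in env.boxes_of(c,t)])
E
```

```text
pics
{'clock': 0.0, 'joint_pos': [-1.276, 0.314, 0.045, 1.304, -0.0, 1.431], 'qvel': [-0.0, 0.001, 0.0, -0.001, -0.0, 0.001], 'tau': [0.0, -48.063, 29.853, 0.019, -0.0, 0.0], 'tcp_pos': [0.242, -0.521, 0.23], 'orientation': [-0.001, 0.976, 0.216, -0.0], 'wrist_force': [-0.74, 0.493, 0.349], 'ft_torque': [0.0, 0.011, 0.015], 'finger_gap': 0.085}
top [[482.2, 0.0, 261.8], [0.0, 482.2, 190.4], [0.0, 0.0, 1.0]] [[0.0373, -0.9993, -0.0035, -0.021], [-0.9789, -0.0358, -0.2011, 0.5686], [0.2009, 0.0109, -0.9796, 1.289], [0.0, 0.0, 0.0, 1.0]]
canister [([256.0, 162.0], 0.72), ([338.0, 198.0], 0.62)]
nest [([371.0, 143.0], 0.76), ([331.0, 212.0], 0.51)]
stand [([208.0, 153.0], 0.74)]
bail_grip [([355.0, 226.0], 0.64)]
tin [([257.0, 162.0], 0.68)]
side [[387.2, 0.0, 250.8], [0.0, 387.2, 196.8], [0.0, 0.0, 1.0]] [[-0.9373, -0.3483, 0.0114, 0.4948], [-0.2532, 0.6582, -0.709, 0.2457], [0.2395, -0.6674, -0.7051, 0.9512], [0.0, 0.0, 0.0, 1.0]]
canister [([265.0, 176.0], 0.8)]
nest [([338.0, 184.0], 0.78), ([261.0, 194.0], 0.6), ([228.0, 150.0], 0.6)]
stand [([165.0, 256.0], 0.68)]
bail_grip [([294.0, 174.0], 0.64), ([300.0, 153.0], 0.51)]
tin [([263.0, 194.0], 0.49)]
wrist [[327.9, 0.0, 257.8], [0.0, 327.9, 194.2], [0.0, 0.0, 1.0]] [[0.4209, -0.9071, -0.0004, -0.5747], [-0.8729, -0.4052, 0.2718, -0.0344], [-0.2467, -0.114, -0.9624, 0.3789], [0.0, 0.0, 0.0, 1.0]]
canister []
nest [([106.0, 15.0], 0.65)]
stand []
bail_grip []
tin []
```

View pics/top0.png

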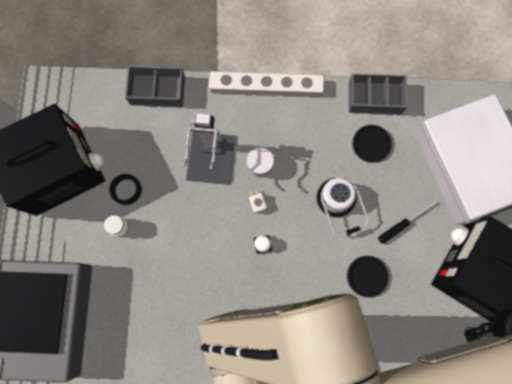

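View pics/side0.png

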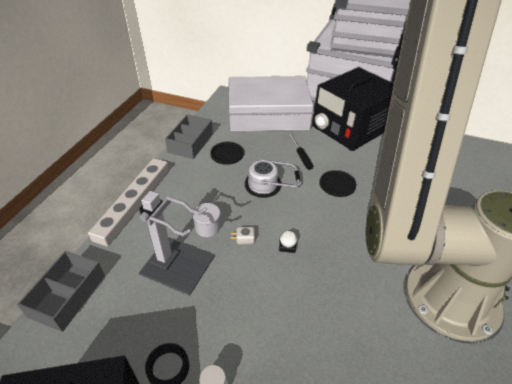

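View pics/wrist0.png

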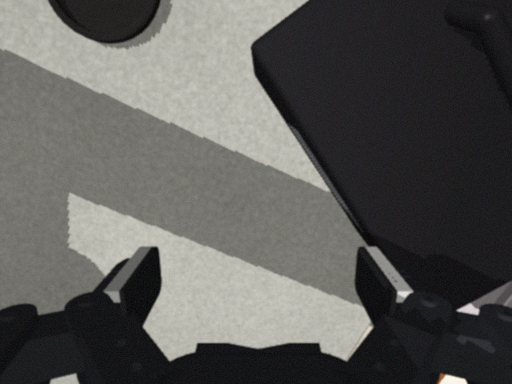

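```bash
cat > h.py <<'E'
from workcell import env
import cv2,numpy as np
def ray(r,uv):
    V=np.array(r["view"]);R=V[:3,:3];t=V[:3,3];c=-R.T@t
    d=R.T@np.linalg.inv(r["mtx"])@np.array([uv[0],uv[1],1.]);return c,d
def onz(r,uv,z):
    c,d=ray(r,uv);return c+d*(z-c[2])/d[2]
def tri(pairs):
    A=np.zeros((3,3));b=np.zeros(3)
    for r,uv in pairs:
        c,d=ray(r,uv);d=d/np.linalg.norm(d);P=np.eye(3)-np.outer(d,d);A+=P;b+=P@c
    return np.linalg.solve(A,b)
def proj(r,p):
    V=np.array(r["view"]);q=r["mtx"]@(V[:3,:3]@np.array(p)+V[:3,3]);return q[:2]/q[2]
def crop(r,x,y,w,h,k,name):
    cv2.imwrite(name,cv2.resize(r["color"][y:y+h,x:x+w],None,fx=k,fy=k,interpolation=cv2.INTER_CUBIC))
E
python3 - <<'E'
from h import *
import pickle
t=env.read_camera("top");s=env.read_camera("side")
pickle.dump((t,s),open("cam.pkl","wb"))
crop(t,170,90,100,110,5,"pics/t_stand.png");crop(t,300,160,110,90,7,"pics/t_can.png")
crop(s,130,170,110,130,4,"pics/s_stand.png");crop(s,230,130,100,80,7,"pics/s_can.png")
E
```

```text
(no output)
```

View pics/t_can.png

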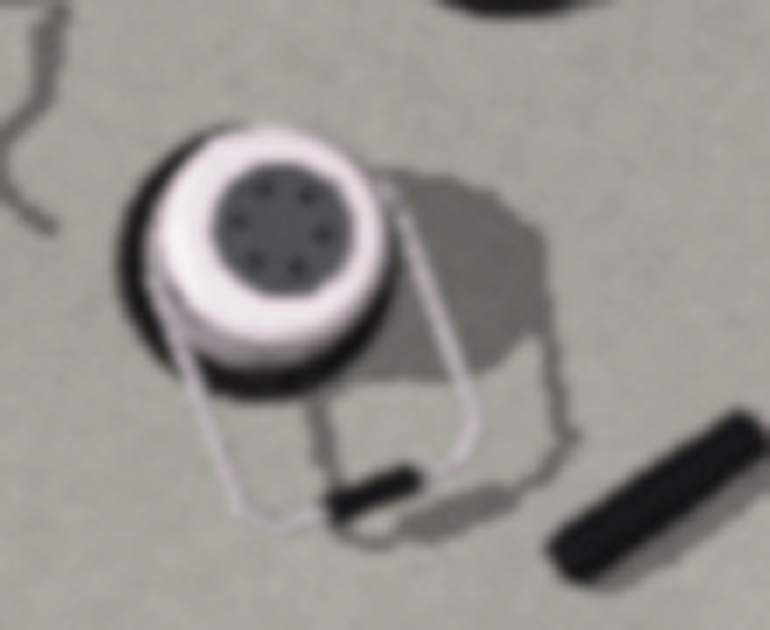

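View pics/t_stand.png

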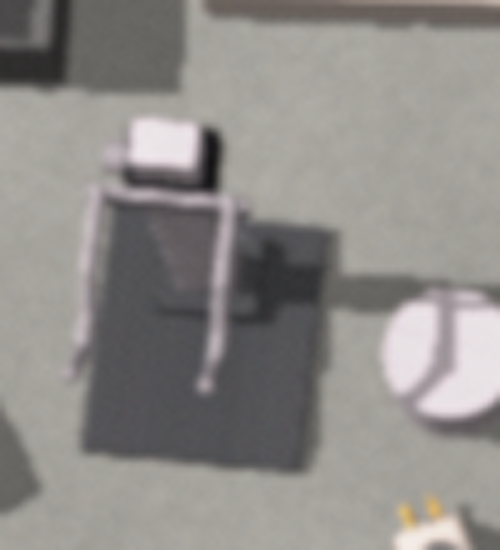

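View pics/s_stand.png

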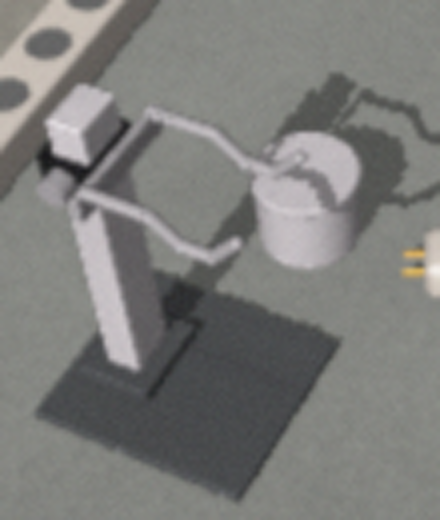

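View pics/s_can.png

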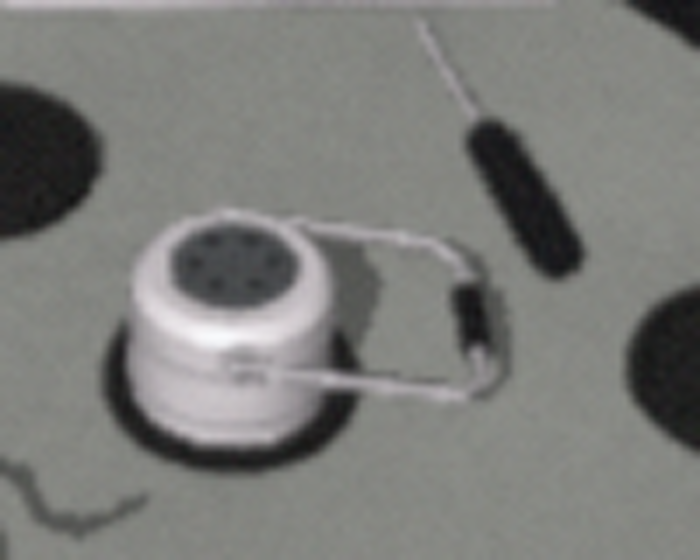

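```bash
python3 - <<'E'
from h import *
import pickle
t,s=pickle.load(open("cam.pkl","rb"))
f=lambda x0,y0,k:(lambda x,y:((x+.5)/k-.5+x0,(y+.5)/k-.5+y0))
T=f(300,160,7);S=f(230,130,7);TS=f(170,90,5);SS=f(130,170,4)
np.set_printoptions(precision=4,suppress=True)
print("lid tri",tri([(t,T(284,229)),(s,S(235,262))]),onz(t,T(284,229),.069),onz(s,S(235,262),.069))
print("lid rim top",onz(t,T(272,235),.066))
print("nest",onz(t,T(257,262),.008))
print("sleeve",tri([(t,T(374,493)),(s,S(471,315))]),onz(t,T(374,493),.042))
print("sl ends",onz(t,T(335,508),.042),onz(t,T(415,477),.042))
print("tipL",tri([(t,TS(72,377)),(s,SS(237,243))]));print("tipR",tri([(t,TS(205,388)),(s,SS(303,157))]))
print("armL",tri([(t,TS(97,190)),(s,SS(82,195))]),"armR",tri([(t,TS(230,200)),(s,SS(152,113))]))
print("post",onz(t,TS(165,145),.237),tri([(t,TS(165,145)),(s,SS(82,110))]))
for p in((335,228),(305,472),(85,452)):print("fp t",onz(t,TS(*p),.008))
for p in((340,342),(238,500),(38,412)):print("fp s",onz(s,SS(*p),.008))
E
```

```text
lid tri [ 0.5688 -0.2164  0.0707] [ 0.5692 -0.2166  0.069 ] [ 0.5694 -0.2183  0.069 ]
lid rim top [ 0.5672 -0.2124  0.066 ]
nest [ 0.5675 -0.215   0.008 ]
sleeve [ 0.4702 -0.2579  0.037 ] [ 0.4692 -0.257   0.042 ]
sl ends [ 0.4627 -0.2415  0.042 ] [ 0.4762 -0.2732  0.042 ]
tipL [0.5954 0.1947 0.2147]
tipR [0.5902 0.1275 0.2166]
armL [0.6941 0.1896 0.2083] armR [0.6898 0.1212 0.2096]
post [0.7092 0.1523 0.237 ] [0.7107 0.1529 0.2335]
fp t [0.7435 0.0817 0.008 ]
fp t [0.5948 0.0921 0.008 ]
fp t [0.602  0.2207 0.008 ]
fp s [0.5935 0.0977 0.008 ]
fp s [0.6028 0.2274 0.008 ]
fp s [0.7496 0.2157 0.008 ]
```

```bash
python3 -m pendant '[[[1,-0.45,0],0,-1],[[1,-0.45,0],0,-1],[[1,-0.45,0],0,-1],[[1,-0.45,0],0,-1],[[1,-0.45,0],0,-1],[[1,-0.45,0],0,-1],[[1,-0.45,0],0,-1],[[1,-0.45,0],0,-1],[[1,-0.45,0],0,-1],[[1,-0.45,0],0,-1],[[0.5,-0.2,0],0,-1],[[0,0,0],0,-1]]'
python3 -m pendant '[[[0,0,0],-1,0],[[0,0,0],-1,0],[[0,0,0],-1,0],[[0,0,0],-1,0],[[0,0,0],-1,0],[[0,0,0],-1,0],[[0,0,0],-1,0],[[0,0,0],-1,0],[[0,0,0],-1,0],[[0,0,0],-1,0],[[0,0,0],-1,0],[[0,0,0],0,0]]'
python3 -m pendant '[[[0,0,0],-1,0],[[0,0,0],-1,0],[[0,0,0],-1,0],[[0,0,0],-0.7,0],[[0,0,0],0,0]]'
```

```text
clock: 2.5
tcp_pos: [0.3936, -0.3471, 0.2314]
orientation: [0.0, 0.976, 0.217, -0.0]
wrist_force: [0.1, 0.5, -0.7]
finger_gap: 0.0855
clock: 4.0
tcp_pos: [0.3927, -0.3484, 0.2313]
orientation: [0.0, 0.702, 0.712, -0.0]
wrist_force: [0.3, -0.4, -0.4]
finger_gap: 0.0428
clock: 4.62
tcp_pos: [0.3929, -0.3481, 0.2313]
orientation: [0.0, 0.552, 0.834, -0.0]
wrist_force: [0.9, 0.6, 0.5]
finger_gap: 0.0426
```

```bash
python3 -m pendant '[[[0.44,0.89,0],0,0],[[0.44,0.89,0],0,0],[[0.44,0.89,0],0,0],[[0.44,0.89,0.5],0,0],[[0.44,0.89,0.5],0,0],[[0.44,0.89,0.5],0,0],[[0,0,0.5],0,0],[[0,0,0],0,0],[[0,0,0],0,0]]'
python3 - <<'E'
from h import *
w=env.read_camera("wrist");cv2.imwrite("pics/w1.png",w["color"])
for p in([.470,-.258,.037],[.568,-.216,.069]):print(proj(w,p))
print([(d["location"],d["p"]) for d in env.boxes_of("wrist","bail_grip")])
import pickle;pickle.dump(w,open("w1.pkl","wb"))
E
```

```text
clock: 5.75
tcp_pos: [0.4703, -0.258, 0.1916]
orientation: [0.0, 0.552, 0.834, -0.0]
wrist_force: [-0.4, -0.1, 0.9]
finger_gap: 0.0426
[256.60410762 178.82027376]
[384.23210745 187.0868239 ]
[([266.0, 168.2], 0.92), ([224.3, 282.2], 0.17)]
```

View pics/w1.png

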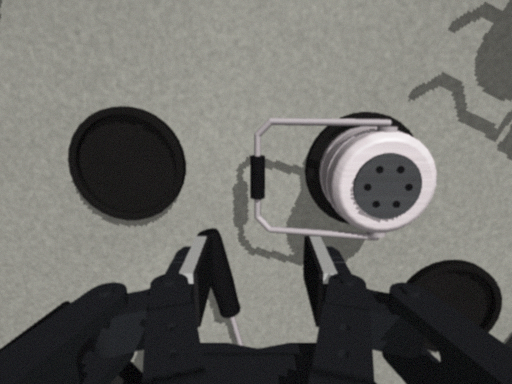

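```bash
python3 - <<'E'
from h import *
import pickle
t,s=pickle.load(open("cam.pkl","rb"));w=pickle.load(open("w1.pkl","rb"))
f=lambda x0,y0,k:(lambda x,y:((x+.5)/k-.5+x0,(y+.5)/k-.5+y0))
T=f(300,160,7);S=f(230,130,7)
for a in([(t,T(374,493)),(s,S(471,315)),(w,(257.8,177.2))],[(w,(257.8,177.2)),(s,S(471,315))]): print(tri(a))
a=[(t,T(284,229)),(s,S(235,262)),(w,(388.5,186.3))];print(tri(a),onz(w,a[2][1],.069))
E
```

```text
[ 0.47013108 -0.2568776   0.03780561]
[ 0.47016759 -0.25576943  0.03885929]
[ 0.5686059  -0.21480204  0.07263204] [ 0.57094621 -0.2140129   0.069     ]
```

```bash
python3 -m pendant '[[[0,0,1],0,0],[[0,0,1],0,0],[[0,0,1],0,0],[[0,0,1],0,0],[[0,0,1],0,0],[[0,0,1],0,0],[[0,0,1],0,0],[[0,0,1],0,0],[[0,0,0.5],0,0],[[0,0,0],0,0]]'
python3 - <<'E'
from h import *
w=env.read_camera("wrist");cv2.imwrite("pics/w2.png",w["color"])
s=env.read_camera("side");crop(s,220,110,110,100,6,"pics/s2.png")
E
```

```text
clock: 7.1
tcp_pos: [0.4702, -0.2574, 0.021]
orientation: [-0.0, 0.551, 0.834, -0.0]
wrist_force: [0.4, -0.7, 0.4]
finger_gap: 0.0426
```

View pics/w2.png

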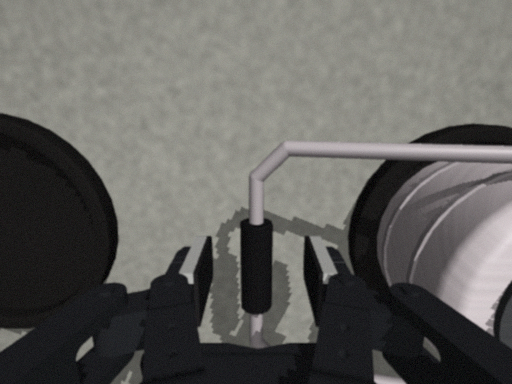

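View pics/s2.png

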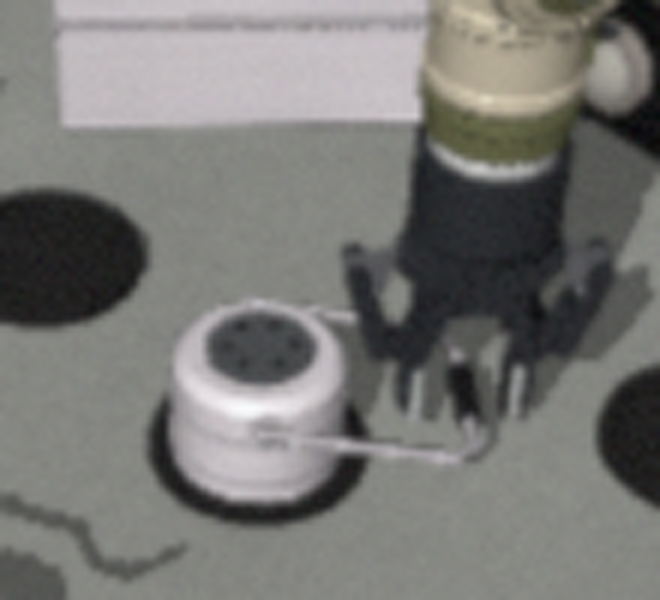

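```bash
python3 -m pendant '[[[0,0,0.05],0,0.5],[[0,0,0],0,1],[[0,0,0],0,1],[[0,0,0],0,1],[[0,0,0],0,1]]' 25
python3 - <<'E'
from h import *
w=env.read_camera("wrist");cv2.imwrite("pics/w3.png",w["color"])
s=env.read_camera("side");crop(s,220,110,110,100,6,"pics/s3.png")
E
```

```text
clock: 7.82
tcp_pos: [0.4709, -0.2576, 0.0205]
orientation: [0.0, 0.551, 0.834, -0.0]
wrist_force: [0.6, -0.9, 0.0]
finger_gap: 0.013
```

View pics/w3.png

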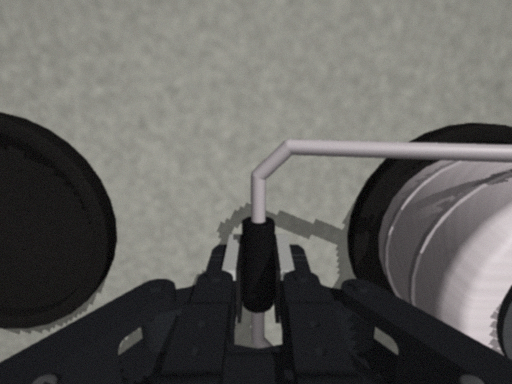

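```bash
python3 -m pendant '[[[0,-0.06,-0.48],0,1],[[0,-0.02,-0.48],0,1],[[0,0.02,-0.48],0,1],[[0,0.06,-0.48],0,1],[[0,0.1,-0.47],0,1],[[0,0.14,-0.45],0,1],[[0,0,0],0,1],[[0,0,0],0,1]]'
python3 - <<'E'
from h import *
s=env.read_camera("side");crop(s,220,90,110,110,5,"pics/s4.png")
print(env.get_state()["wrist_force"],env.get_state()["ft_torque"])
E
```

```text
clock: 8.93
tcp_pos: [0.4747, -0.2556, 0.077]
orientation: [-0.0, 0.551, 0.834, -0.0]
wrist_force: [-4.0, -2.3, 0.8]
finger_gap: 0.013
[-4.07899546 -1.92867635  1.76305363] [-0.44945901  0.64562093 -0.07583973]
```

View pics/s4.png

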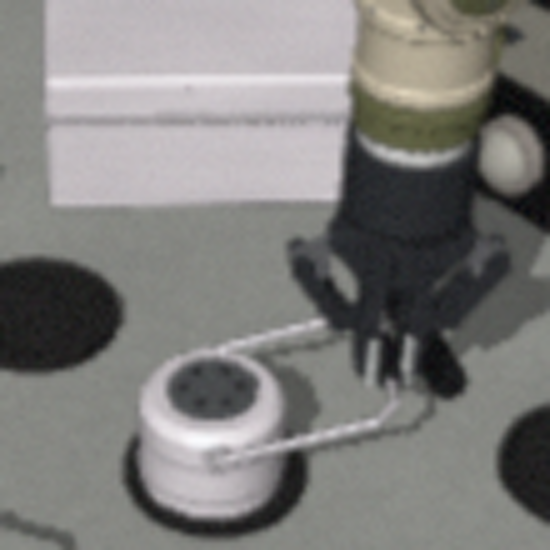

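```bash
python3 -m pendant '[[[0,0.1,-0.44],0,1],[[0,0.21,-0.43],0,1],[[0,0.25,-0.4],0,1],[[0,0.29,-0.38],0,1],[[0,0,0],0,1]]'
python3 -m pendant '[[[0,0.32,-0.35],0,1],[[0,0.35,-0.32],0,1],[[0,0,0],0,1]]'
```

```text
clock: 9.6
tcp_pos: [0.4913, -0.2491, 0.1112]
orientation: [0.001, 0.551, 0.835, -0.0]
wrist_force: [-5.0, -2.1, 3.1]
finger_gap: 0.0131
clock: 9.98
tcp_pos: [0.5035, -0.2438, 0.1243]
orientation: [0.001, 0.551, 0.835, -0.0]
wrist_force: [-4.9, -2.1, 5.0]
finger_gap: 0.0133
```

```bash
python3 -m pendant '[[[0,-0.07,-0.07],0,1],[[0,0,0],0,1]]'
python3 - <<'E'
from h import *
s=env.read_camera("side");crop(s,220,90,110,110,5,"pics/s5.png")
w=env.read_camera("wrist");cv2.imwrite("pics/w5.png",w["color"])
print(env.get_state()["wrist_force"],env.get_state()["ft_torque"])
E
```

```text
clock: 10.22
tcp_pos: [0.5022, -0.2439, 0.1247]
orientation: [0.0, 0.551, 0.834, 0.001]
wrist_force: [0.3, -0.2, 1.1]
finger_gap: 0.0128
[ 1.30449363 -0.86765265 -0.51977611] [-0.09189508 -0.07222504 -0.1015705 ]
```

View pics/s5.png

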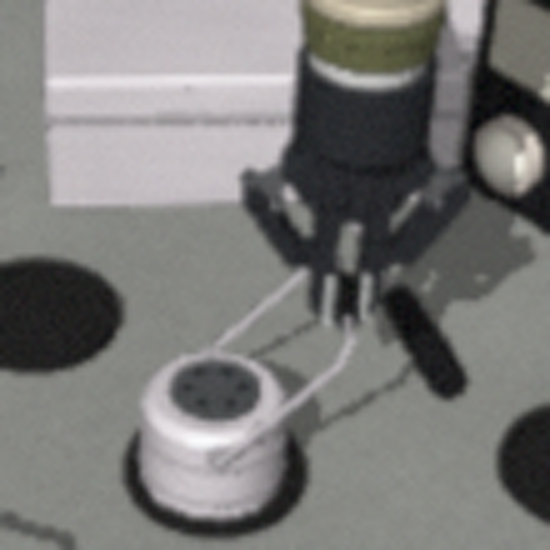

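View pics/w5.png

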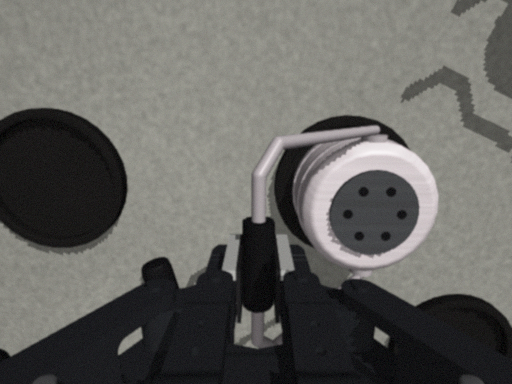

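```bash
python3 -m pendant '[[[0,0.38,-0.29],0,1],[[0,0.41,-0.26],0,1],[[0,0,0],0,1],[[0,0,0],0,1]]'
```

```text
clock: 10.82
tcp_pos: [0.5166, -0.238, 0.1364]
orientation: [0.001, 0.551, 0.835, -0.0]
wrist_force: [-1.3, -1.2, 3.6]
finger_gap: 0.0131
```

```bash
python3 -m pendant '[[[0,0.43,-0.22],0,1],[[0,0,0],0,1],[[0,0,0],0,1]]'
```

```text
clock: 11.2
tcp_pos: [0.5243, -0.2348, 0.141]
orientation: [0.0, 0.551, 0.834, -0.0]
wrist_force: [-2.4, -1.1, 6.3]
finger_gap: 0.0125
```

```bash
python3 -m pendant '[[[0,0,-0.09],0,1],[[0,0.44,-0.2],0,1],[[0,0,0],0,1],[[0,0,0],0,1]]'
```

```text
clock: 11.7
tcp_pos: [0.5325, -0.2307, 0.1459]
orientation: [-0.0, 0.551, 0.835, 0.0]
wrist_force: [1.1, 1.0, -2.2]
finger_gap: 0.0128
```

```bash
python3 -m pendant '[[[0,0.46,-0.17],0,1],[[0,0,0],0,1],[[0,0,0],0,1]]'; python3 - <<'E'
from h import *
s=env.read_camera("side");crop(s,220,90,110,110,5,"pics/s6.png")
w=env.read_camera("wrist");cv2.imwrite("pics/w6.png",w["color"])
print(env.get_state()["wrist_force"],env.get_state()["ft_torque"])
E
```

```text
clock: 12.08
tcp_pos: [0.5405, -0.2272, 0.1491]
orientation: [-0.0, 0.551, 0.834, -0.0]
wrist_force: [1.3, -0.2, -5.5]
finger_gap: 0.0127
[ 0.72145032 -0.26399212 -4.64708697] [ 0.01783248 -0.04256697 -0.02072862]
```

View pics/s6.png

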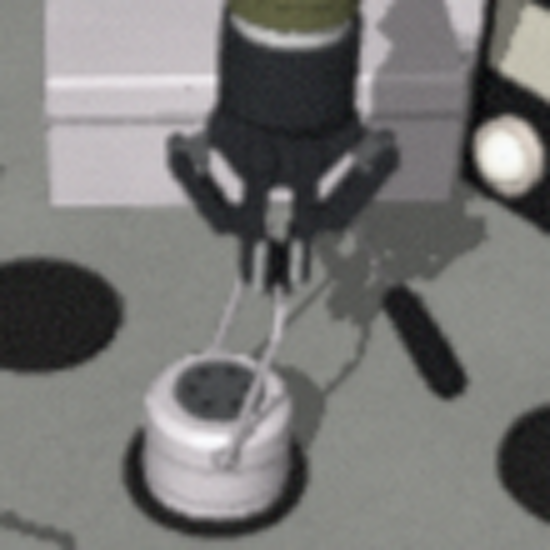

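View pics/w6.png

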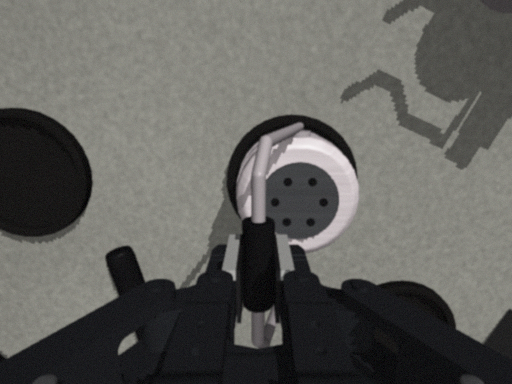

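```bash
python3 -m pendant '[[[0,0,0.06],0,1],[[0,0,0],0,1],[[0,0,0],0,1]]'
```

```text
clock: 12.55
tcp_pos: [0.5407, -0.2276, 0.1491]
orientation: [0.0, 0.551, 0.834, -0.0]
wrist_force: [-2.7, 1.6, 5.5]
finger_gap: 0.013
```

```bash
python3 -m pendant '[[[0,0,0.06],0,1],[[0,0,0],0,1],[[0,0,0],0,1]]'
```

```text
clock: 12.92
tcp_pos: [0.5409, -0.2278, 0.149]
orientation: [0.001, 0.551, 0.834, -0.0]
wrist_force: [-4.6, 1.4, 10.7]
finger_gap: 0.0131
```

```bash
python3 -m pendant '[[[0,0,-0.08],0,1],[[0,0,0],0,1],[[0,0,0],0,1]]'; python3 - <<'E'
from h import *
w=env.read_camera("wrist");cv2.imwrite("pics/w7.png",w["color"]);t=env.read_camera("top");s=env.read_camera("side")
crop(w,210,90,190,180,4,"pics/w7c.png")
print(env.get_state()["wrist_force"])
for uv in((307,200),): print(onz(w,uv,.069))
print([ (d["location"],d["p"]) for d in env.boxes_of("wrist","bail_grip")])
print(onz(w,(259,262),.166))
E
```

```text
clock: 13.3
tcp_pos: [0.5407, -0.2275, 0.1491]
orientation: [0.0, 0.551, 0.834, -0.0]
wrist_force: [-2.1, 2.1, 5.5]
finger_gap: 0.0134
[-2.64945708  1.37497538  5.76579505]
[ 0.57272815 -0.21163309  0.069     ]
[([261.3, 252.5], 0.75)]
[ 0.54034526 -0.22334999  0.166     ]
```

View pics/w7c.png

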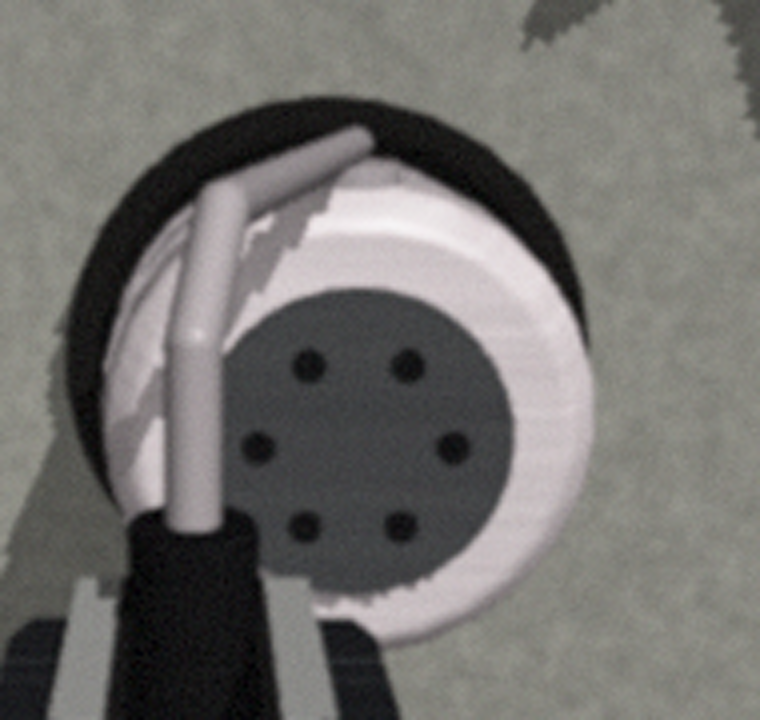

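```bash
python3 -m pendant '[[[0,0,-0.06],0,1],[[0,0.41,-0.11],0,1],[[0,0,0],0,1],[[0,0,0],0,1]]'
```

```text
clock: 14.0
tcp_pos: [0.5482, -0.224, 0.1514]
orientation: [-0.0, 0.551, 0.834, -0.0]
wrist_force: [0.7, 0.2, -4.3]
finger_gap: 0.013
```

```bash
python3 -m pendant '[[[0,0.41,-0.07],0,1],[[0,0,0],0,1],[[0,0,0],0,1]]'
```

```text
clock: 14.38
tcp_pos: [0.5558, -0.2209, 0.1534]
orientation: [-0.0, 0.551, 0.834, -0.0]
wrist_force: [-0.0, -0.2, -5.4]
finger_gap: 0.0128
```

```bash
python3 -m pendant '[[[0,0.2,0.04],0,1],[[0,0.21,0],0,1],[[0,0,0],0,1],[[0,0,0],0,1]]'
```

```text
clock: 14.88
tcp_pos: [0.5636, -0.2177, 0.153]
orientation: [0.0, 0.551, 0.834, 0.0]
wrist_force: [0.3, 0.2, -2.5]
finger_gap: 0.0132
```

```bash
python3 - <<'E'
from h import *
w=env.read_camera("wrist");crop(w,210,90,190,180,4,"pics/w8c.png")
s=env.read_camera("side");crop(s,220,90,110,110,5,"pics/s8.png")
print(env.get_state()["wrist_force"])
E
```

```text
[ 0.07364293  0.7144739  -1.72551587]
```

View pics/w8c.png

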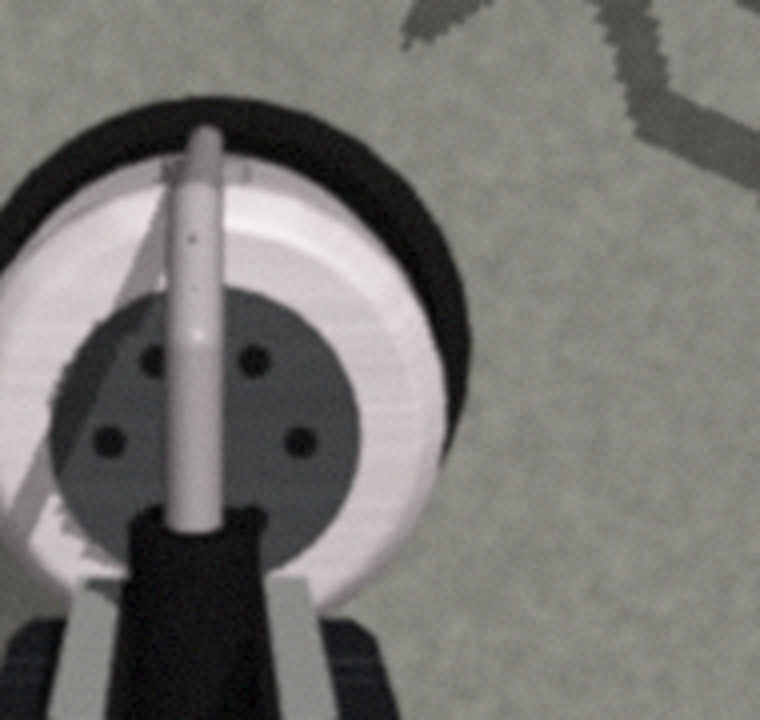

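View pics/s8.png

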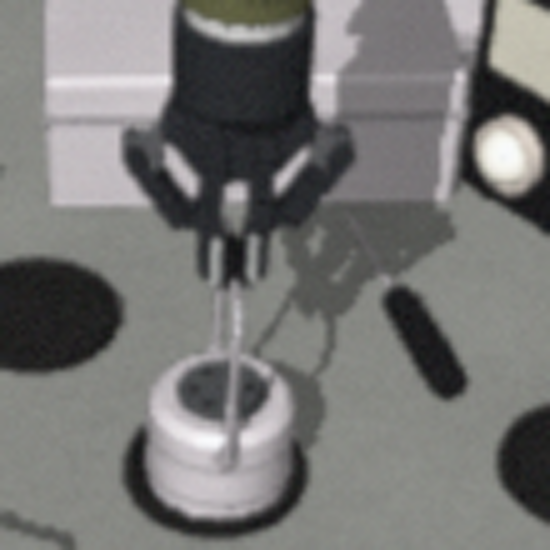

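```bash
python3 -m pendant '[[[0,0.08,0.03],0,1],[[0,0,0],0,1],[[0,0,0],0,1],[[0,0,0],0,1]]' 60
```

```text
clock: 15.48
tcp_pos: [0.5652, -0.2172, 0.153]
orientation: [0.001, 0.551, 0.834, 0.0]
wrist_force: [-0.3, 1.4, 5.5]
finger_gap: 0.0122
```

```bash
python3 -m pendant '[[[0,0,-0.1],0,1],[[0,0,-0.2],0,1],[[0,0,-0.2],0,1],[[0,0,-0.3],0,1],[[0,0,-0.4],0,1],[[0,0,-0.4],0,1],[[0,0,-0.4],0,1],[[0,0,-0.3],0,1],[[0,0,-0.2],0,1],[[0,0,0],0,1],[[0,0,0],0,1]]'
python3 - <<'E'
from h import *
w=env.read_camera("wrist");cv2.imwrite("pics/w9.png",w["color"])
s=env.read_camera("side");crop(s,220,70,110,130,5,"pics/s9.png")
print(env.get_state()["wrist_force"])
E
```

```text
clock: 16.85
tcp_pos: [0.5646, -0.2171, 0.2018]
orientation: [-0.0, 0.551, 0.834, -0.0]
wrist_force: [0.1, -0.6, -6.1]
finger_gap: 0.0117
[ 0.40710944 -0.9555332  -4.87879716]
```

View pics/s9.png

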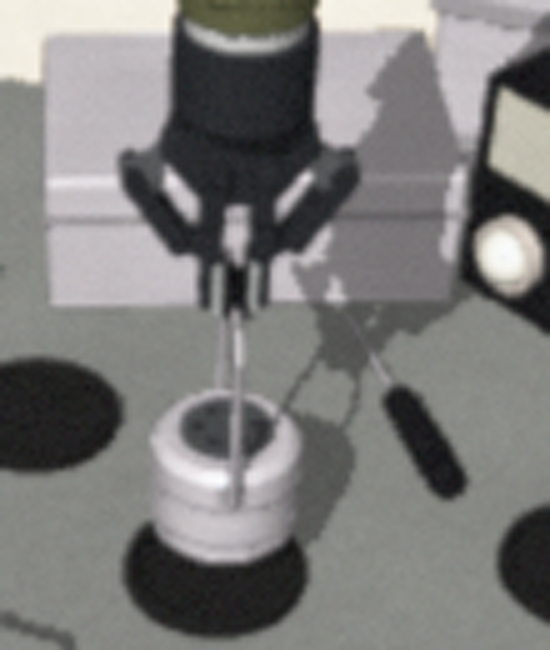

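View pics/w9.png

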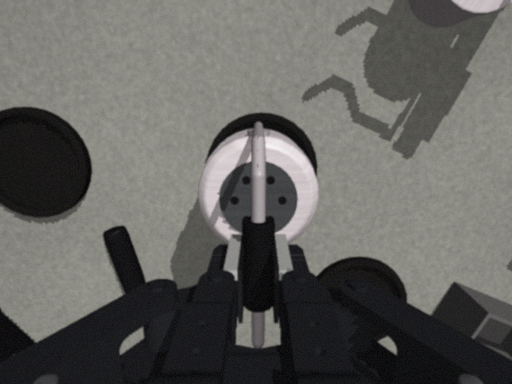

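```bash
python3 -m pendant '[[[0,0,-0.1],0.1,1],[[0,0,-0.2],0.3,1],[[0,0,-0.3],0.5,1],[[0,0,-0.3],0.5,1],[[0,0,-0.3],0.5,1],[[0,0,-0.3],0.5,1],[[0,0,-0.3],0.5,1],[[0,0,-0.3],0.5,1],[[0,0,-0.2],0.5,1],[[0,0,-0.2],0.35,1],[[0,0,-0.05],0.25,1],[[0,0,0],0,1]]'

```

```text
clock: 18.45
tcp_pos: [0.5648, -0.2171, 0.2531]
orientation: [0.0, 0.731, 0.683, 0.0]
wrist_force: [0.0, 0.5, -4.8]
finger_gap: 0.0121
```

```bash
python3 -m pendant '[[[0.1,-0.02,0],0,1],[[0.2,-0.05,0],0,1],[[0.4,-0.09,0],0,1],[[0.6,-0.14,0],0,1],[[0.8,-0.18,0],0,1],[[0.8,-0.18,0],0,1],[[0.8,-0.18,0],0,1],[[0.8,-0.18,0],0,1],[[0.8,-0.18,0],0,1],[[0.8,-0.18,0],0,1],[[0.8,-0.18,0],0,1],[[0.8,-0.18,0],0,1]]'
python3 -m pendant '[[[0.8,-0.18,0],0,1],[[0.8,-0.18,0],0,1],[[0.8,-0.18,0],0,1],[[0.8,-0.18,0],0,1],[[0.8,-0.18,0],0,1],[[0.8,-0.18,0],0,1],[[0.8,-0.18,0],0,1],[[0.8,-0.18,0],0,1],[[0.7,-0.16,0],0,1],[[0.5,-0.12,0],0,1],[[0.3,-0.07,0],0,1],[[0.1,-0.02,0],0,1]]'
python3 -m pendant '[[[0,0,0],0,1],[[0,0,0],0,1]]'
```

```text
clock: 19.95
tcp_pos: [0.5403, -0.0601, 0.2531]
orientation: [0.0, 0.731, 0.683, -0.0]
wrist_force: [-0.6, -0.3, -4.9]
finger_gap: 0.0115
clock: 21.45
tcp_pos: [0.5152, 0.1012, 0.253]
orientation: [0.0, 0.731, 0.683, -0.0]
wrist_force: [-0.3, 0.9, -5.6]
finger_gap: 0.0119
clock: 21.7
tcp_pos: [0.5153, 0.1006, 0.2531]
orientation: [0.0, 0.731, 0.683, -0.0]
wrist_force: [-0.2, 0.7, -5.6]
finger_gap: 0.0116
```

```bash
python3 - <<'E'
from h import *
w=env.read_camera("wrist");cv2.imwrite("pics/w10.png",w["color"])
s=env.read_camera("side");cv2.imwrite("pics/s10.png",s["color"])
t=env.read_camera("top");cv2.imwrite("pics/t10.png",t["color"])
import pickle;pickle.dump((w,s,t),open("c10.pkl","wb"))
print(env.get_state()["wrist_force"],env.get_state()["tcp_pos"])
E
```

```text
[-0.79051035  0.36166096 -5.72288026] [0.51528234 0.10064436 0.25307866]
```

View pics/w10.png

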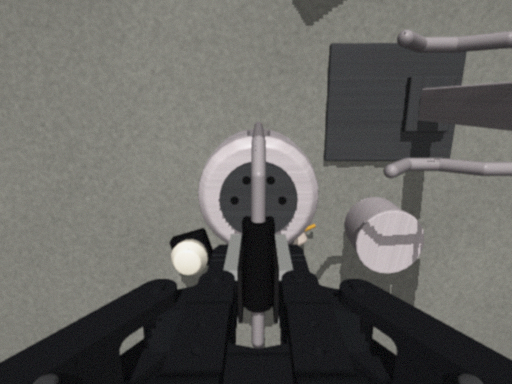

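View pics/s10.png

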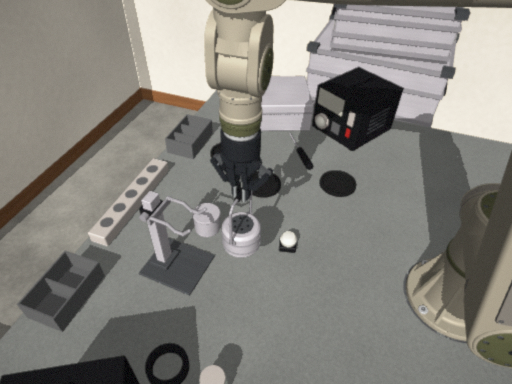

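View pics/t10.png

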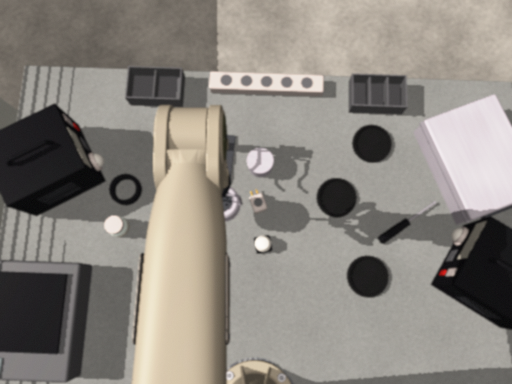

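```bash
python3 - <<'E'
from h import *
import pickle
w,s,t=pickle.load(open("c10.pkl","rb"));t0,s0=pickle.load(open("cam.pkl","rb"))
f=lambda x0,y0,k:(lambda x,y:((x+.5)/k-.5+x0,(y+.5)/k-.5+y0))
TS=f(170,90,5);SS=f(130,170,4)
np.set_printoptions(precision=4,suppress=True)
L=[(t0,TS(72,377)),(s0,SS(237,243)),(w,(406,38))];R=[(t0,TS(205,388)),(s0,SS(303,157)),(w,(391,171))]
for a in(L,R):
    print(tri(a),tri(a[1:]),tri([a[0],a[2]]))
    print([proj(c,tri(a))-np.array(u) for c,u in a])
print(onz(w,(333,44),.008),onz(w,(324,160),.008))
crop(w,300,0,212,190,3.5,"pics/w10c.png")
E
```

```text
[0.5958 0.195  0.2155] [0.5966 0.1953 0.2157] [0.5902 0.1923 0.2311]
[array([-0.2706, -0.7203]), array([ 0.3099, -0.0358]), array([-2.7601,  1.1629])]
[0.5907 0.1277 0.2169] [0.5907 0.1278 0.2172] [0.5909 0.1277 0.2175]
[array([-0.0502, -0.1276]), array([-0.3298, -0.1421]), array([-2.1448,  0.3903])]
[0.6064 0.2244 0.008 ] [0.5949 0.0976 0.008 ]
```

View pics/w10c.png

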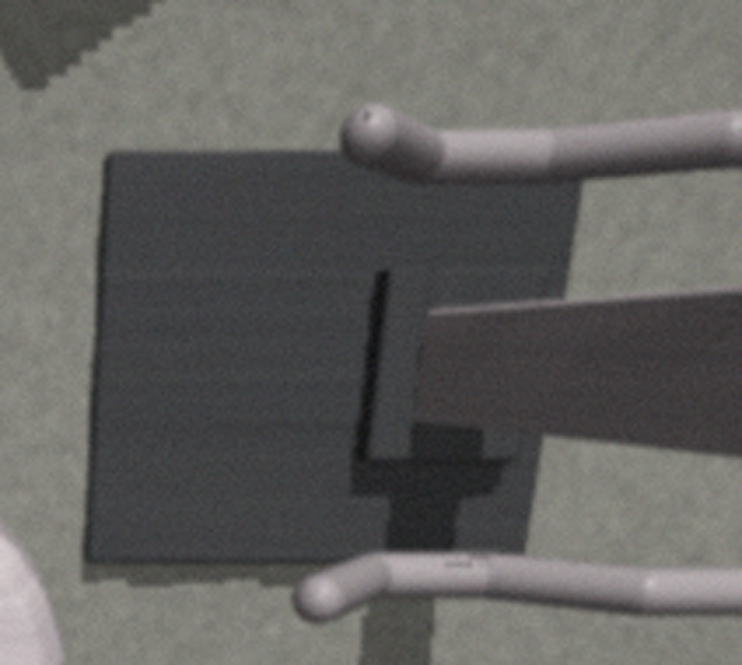

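```bash
python3 -m pendant '[[[0.1,0,0],0,1],[[0.3,0,0],0,1],[[0.5,0,0],0,1],[[0.6,0,0],0,1],[[0.6,0,0],0,1],[[0.6,0,0],0,1],[[0.4,0,0],0,1],[[0.18,0,0],0,1],[[0,0,0],0,1],[[0,0,0],0,1]]'
python3 - <<'E'
from h import *
w=env.read_camera("wrist");cv2.imwrite("pics/w11.png",w["color"])
for p in([.5958,.195,.2155],[.5907,.1277,.2165]):print(proj(w,p))
E
```

```text
clock: 23.1
tcp_pos: [0.5196, 0.1661, 0.2531]
orientation: [0.0, 0.731, 0.683, -0.0]
wrist_force: [0.3, 0.6, -4.6]
finger_gap: 0.0118
[389.43255214 167.61918442]
[377.21994291 276.77991856]
```

View pics/w11.png

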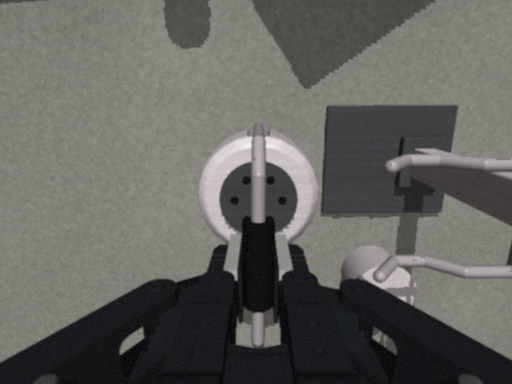

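```bash
python3 -m pendant '[[[0,0.1,0],0,1],[[0,0.3,0],0,1],[[0,0.5,0],0,1],[[0,0.6,0],0,1],[[0,0.7,0],0,1],[[0,0.7,0],0,1],[[0,0.7,0],0,1],[[0,0.6,0],0,1],[[0,0.5,0],0,1],[[0,0.3,0],0,1],[[0,0.1,0],0,1],[[0,0,0],0,1]]'
python3 - <<'E'
from h import *
w=env.read_camera("wrist");cv2.imwrite("pics/w12.png",w["color"])
s=env.read_camera("side");crop(s,110,130,150,150,4,"pics/s12.png")
st=env.get_state();print(st["wrist_force"],st["tcp_pos"])
E
```

```text
clock: 24.65
tcp_pos: [0.6213, 0.1595, 0.2531]
orientation: [-0.0, 0.731, 0.683, -0.0]
wrist_force: [-0.1, -0.1, -5.9]
finger_gap: 0.0117
[-0.28589008  0.5369105  -4.81152   ] [0.62111195 0.15954482 0.25324462]
```

View pics/w12.png

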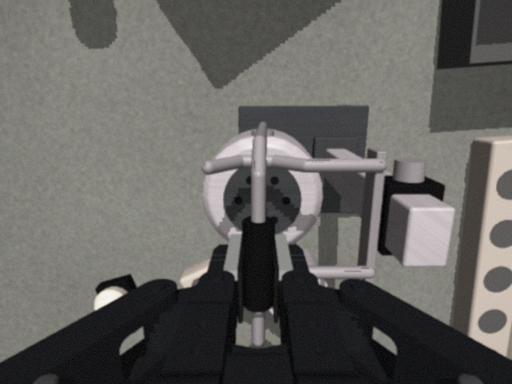

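View pics/s12.png

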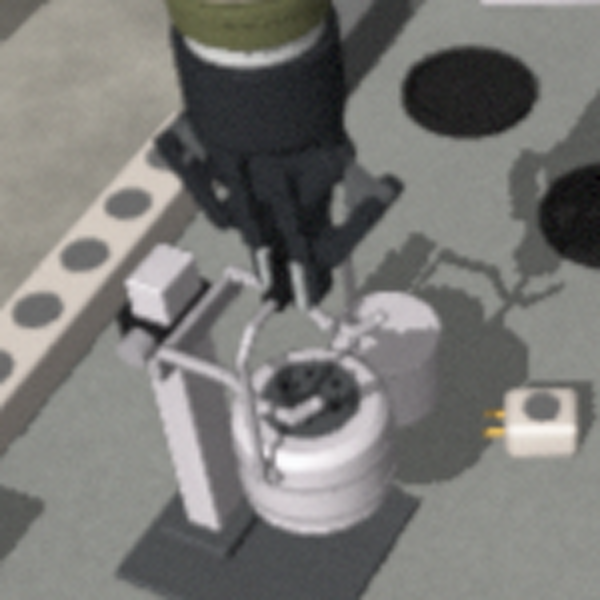

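```bash
python3 -m pendant '[[[0,0,0.1],0,1],[[0,0,0.2],0,1],[[0,0,0.3],0,1],[[0,0,0.3],0,1],[[0,0,0.3],0,1],[[0,0,0.2],0,1],[[0,0,0.1],0,1],[[0,0,0],0,1]]'
python3 -m pendant '[[[0,0,0.1],0,1],[[0,0,0.15],0,1],[[0,0,0.15],0,1],[[0,0,0.1],0,1],[[0,0,0],0,1]]'
```

```text
clock: 25.75
tcp_pos: [0.6214, 0.1595, 0.2229]
orientation: [-0.0, 0.731, 0.683, -0.0]
wrist_force: [-0.7, 0.9, -4.8]
finger_gap: 0.0117
clock: 26.38
tcp_pos: [0.6212, 0.1594, 0.2128]
orientation: [-0.0, 0.731, 0.683, -0.0]
wrist_force: [-0.8, 0.2, -4.9]
finger_gap: 0.0121
```

```bash
python3 -m pendant '[[[0,0,0.1],0,1],[[0,0,0.15],0,1],[[0,0,0.1],0,1],[[0,0,0],0,1]]'; python3 - <<'E'
from h import *
w=env.read_camera("wrist");cv2.imwrite("pics/w13.png",w["color"])
s=env.read_camera("side");crop(s,130,170,90,90,6,"pics/s13.png")
st=env.get_state();print(st["wrist_force"],st["tcp_pos"])
E
```

```text
clock: 26.88
tcp_pos: [0.6213, 0.1594, 0.2058]
orientation: [-0.0, 0.731, 0.683, -0.0]
wrist_force: [0.5, -0.6, -5.5]
finger_gap: 0.0115
[-0.63152549 -0.09610853 -5.65235574] [0.62143077 0.15948416 0.20607224]
```

View pics/s13.png

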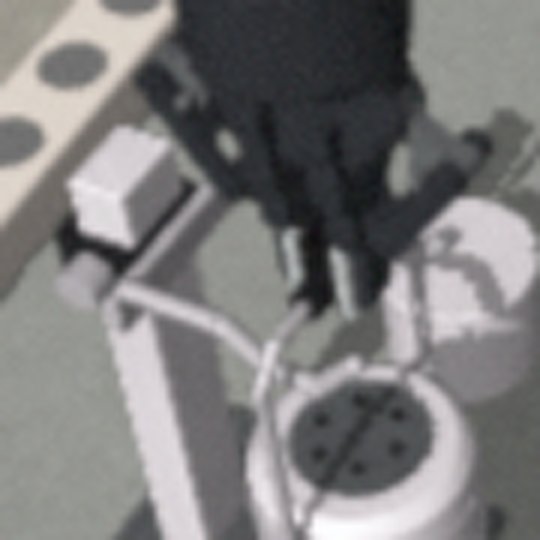

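View pics/w13.png

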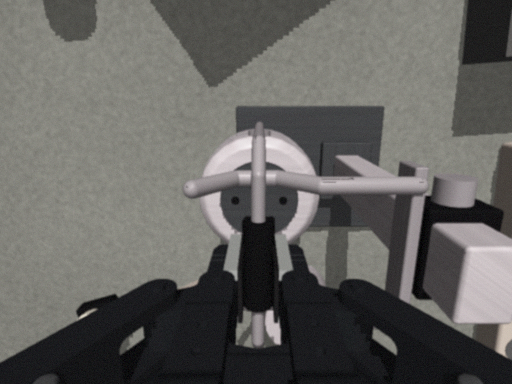

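```bash
python3 -m pendant '[[[0,0,0.1],0,1],[[0,0,0.1],0,1],[[0,0,0],0,1],[[0,0,0],0,1]]'
python3 -m pendant '[[[0,0,0.1],0,1],[[0,0,0.1],0,1],[[0,0,0],0,1],[[0,0,0],0,1]]'
```

```text
clock: 27.48
tcp_pos: [0.6214, 0.1595, 0.2021]
orientation: [0.0, 0.731, 0.683, -0.0]
wrist_force: [0.3, -0.1, -5.4]
finger_gap: 0.0122
clock: 27.98
tcp_pos: [0.6214, 0.1595, 0.198]
orientation: [0.0, 0.731, 0.683, -0.0]
wrist_force: [-0.7, 0.1, -4.7]
finger_gap: 0.0116
```

```bash
python3 -m pendant '[[[0,0,0.1],0,1],[[0,0,0],0,1],[[0,0,0],0,1]]'
python3 -m pendant '[[[0,0,0.1],0,1],[[0,0,0],0,1],[[0,0,0],0,1]]'
```

```text
clock: 28.35
tcp_pos: [0.6214, 0.1595, 0.1961]
orientation: [0.0, 0.731, 0.683, -0.0]
wrist_force: [-0.7, -0.5, -5.4]
finger_gap: 0.012
clock: 28.72
tcp_pos: [0.6214, 0.1595, 0.194]
orientation: [0.0, 0.731, 0.683, -0.0]
wrist_force: [0.2, -0.9, -4.5]
finger_gap: 0.0117
```

Bar near 0.208; continuing gently.

```bash
python3 -m pendant '[[[0,0,0.1],0,1],[[0,0,0],0,1],[[0,0,0],0,1]]'
python3 -m pendant '[[[0,0,0.08],0,1],[[0,0,0],0,1],[[0,0,0],0,1]]'
```

```text
clock: 29.1
tcp_pos: [0.6214, 0.1595, 0.192]
orientation: [-0.0, 0.731, 0.683, -0.0]
wrist_force: [-0.2, 0.6, -4.7]
finger_gap: 0.0118
clock: 29.48
tcp_pos: [0.6214, 0.1595, 0.1904]
orientation: [0.0, 0.731, 0.683, -0.0]
wrist_force: [-1.0, 0.3, -5.3]
finger_gap: 0.0117
```

```bash
python3 -m pendant '[[[0,0,0.08],0,1],[[0,0,0],0,1],[[0,0,0],0,1]]'
python3 -m pendant '[[[0,0,0.06],0,1],[[0,0,0],0,1],[[0,0,0],0,1]]'
```

```text
clock: 29.85
tcp_pos: [0.6214, 0.1595, 0.1888]
orientation: [0.0, 0.731, 0.683, -0.0]
wrist_force: [0.7, 0.4, -5.6]
finger_gap: 0.0119
clock: 30.22
tcp_pos: [0.6215, 0.1595, 0.1879]
orientation: [0.0, 0.731, 0.683, 0.0]
wrist_force: [0.4, 0.1, -3.5]
finger_gap: 0.0118
```

```bash
python3 -m pendant '[[[0,0,0.03],0,1],[[0,0,0],0,1],[[0,0,0],0,1]]'
python3 -m pendant '[[[0,0,0.03],0,1],[[0,0,0],0,1],[[0,0,0],0,1]]'
```

```text
clock: 30.6
tcp_pos: [0.6215, 0.1595, 0.1873]
orientation: [0.0, 0.731, 0.683, 0.0]
wrist_force: [0.3, -0.4, -3.7]
finger_gap: 0.0119
clock: 30.98
tcp_pos: [0.6215, 0.1595, 0.1866]
orientation: [0.0, 0.731, 0.683, 0.0]
wrist_force: [-0.4, -0.8, -2.1]
finger_gap: 0.0116
```

```bash
python3 -m pendant '[[[0,0,0.03],0,1],[[0,0,0],0,1],[[0,0,0],0,1]]'
python3 -m pendant '[[[0,0,0.02],0,1],[[0,0,0],0,1],[[0,0,0],0,1]]'
python3 - <<'E'
from h import *
w=env.read_camera("wrist");cv2.imwrite("pics/w14.png",w["color"])
s=env.read_camera("side");crop(s,130,170,90,90,6,"pics/s14.png")
f=[]
for i in range(6):
    env.read_camera("side");f.append(env.get_state()["wrist_force"])
print(np.mean(f,0))
E
```

```text
clock: 31.35
tcp_pos: [0.6216, 0.1595, 0.1861]
orientation: [0.0, 0.731, 0.683, 0.0]
wrist_force: [-0.3, 0.1, 0.1]
finger_gap: 0.0115
clock: 31.72
tcp_pos: [0.6216, 0.1595, 0.1857]
orientation: [0.0, 0.731, 0.683, 0.0]
wrist_force: [-0.6, -0.5, -0.6]
finger_gap: 0.0119
[-0.23217531  0.27517182  1.3254067 ]
```

View pics/s14.png

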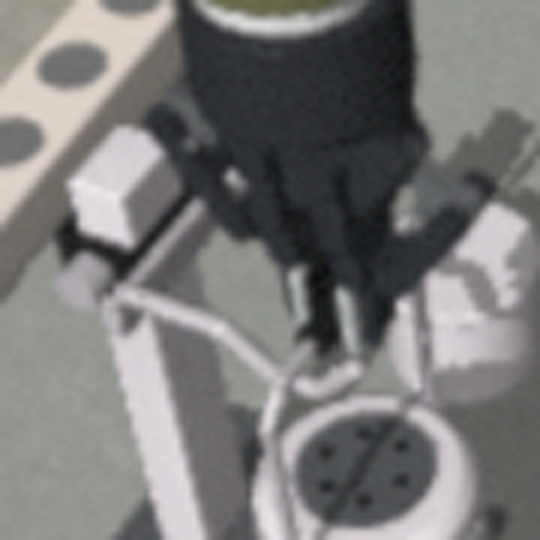

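View pics/w14.png

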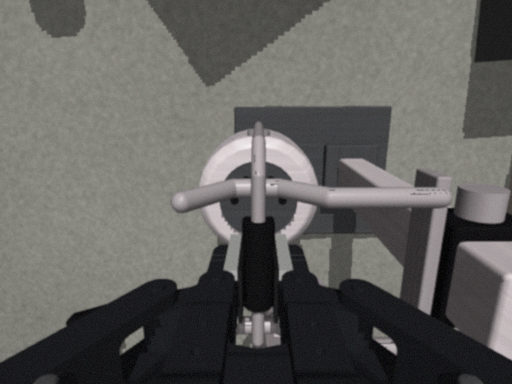

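```bash
python3 -m pendant '[[[0,0,0],0,0.6],[[0,0,0],0,0.5],[[0,0,0],0,0.4],[[0,0,0],0,0.2],[[0,0,0],0,0],[[0,0,0],0,0],[[0,0,0],0,0]]' 20
python3 - <<'E'
from h import *
w=env.read_camera("wrist");cv2.imwrite("pics/w15.png",w["color"])
E
```

```text
clock: 33.0
tcp_pos: [0.6214, 0.1595, 0.1855]
orientation: [0.0, 0.731, 0.683, 0.0]
wrist_force: [-1.0, -0.2, 0.4]
finger_gap: 0.0427
```

View pics/w15.png

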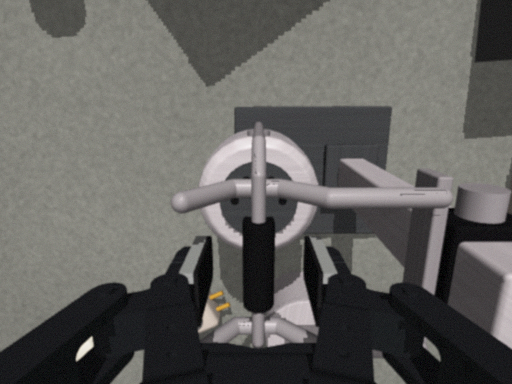

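The bar (258, 265) rests in the dips of both prongs (near one at 258,186; far one at 258,328) with the pads clear either side. I'll raise straight up.

```bash
python3 -m pendant '[[[0,0,-0.2],0,0],[[0,0,-0.5],0,0],[[0,0,-0.7],0,0],[[0,0,-0.8],0,0],[[0,0,-0.8],0,0],[[0,0,-0.8],0,0],[[0,0,-0.8],0,0],[[0,0,-0.5],0,0],[[0,0,0],0,0],[[0,0,0],0,0]]'
python3 - <<'E'
from h import *
w=env.read_camera("wrist");cv2.imwrite("pics/w16.png",w["color"])
s=env.read_camera("side");crop(s,110,130,150,150,4,"pics/s16.png")
print(env.get_state()["wrist_force"])
b=env.boxes_of("side","bail_grip");a=env.boxes_of("wrist","bail_grip");print(a,b)
if a and b: print("grip tri",tri([(w,a[0]["location"]),(s,b[0]["location"])]))
E
```

```text
clock: 34.3
tcp_pos: [0.6213, 0.1594, 0.287]
orientation: [-0.0, 0.731, 0.683, -0.0]
wrist_force: [0.4, -0.3, -0.5]
finger_gap: 0.0427
[-0.14985355 -0.15376936  0.19541901]
[{'location': [259.5, 192.5], 'p': 0.89}] [{'location': [181.1, 225.1], 'p': 0.58}]
grip tri [0.62664949 0.16774357 0.19405114]
```

View pics/w16.png

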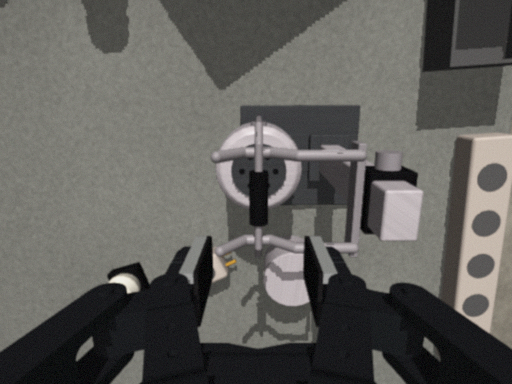

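View pics/s16.png

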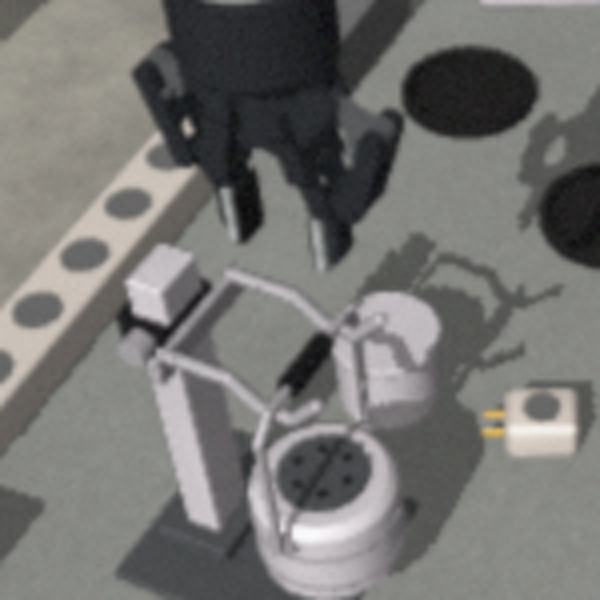

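```bash
python3 -m pendant '[[[0,0,0],0,0],[[0,0,0],0,0],[[0,0,0],0,0],[[0,0,0],0,0]]'; python3 -c "
from workcell import env
print(env.hand_in())"
```

```text
clock: 35.0
tcp_pos: [0.6214, 0.1595, 0.2875]
orientation: [0.0, 0.731, 0.683, -0.0]
wrist_force: [-0.3, 0.2, -0.4]
finger_gap: 0.043
the job is handed in; nothing more can be done
None
```

The canister now hangs from both prongs of the hanger with the gripper clear of it, and I handed the job in at 35 s. No verdict was reported.

**What I did:** I gripped the bail's sleeve and swung it upright while the canister stood in its cradle. Then I lifted it about 50 mm, raised it further while turning it to line up with the hanger, and brought it in level from the front. I lowered it in small steps until the wrist force went from about -5.3 N to about 0, so the prongs had taken the full weight, before opening the fingers and rising straight up.

**Last checks:**
- **Seating:** in the last wrist and side pictures the bar lies in both dips. The sleeve is midway between the prongs (row 198, prongs at rows 155 and 243), the bar looks parallel, and the canister looks upright.
- **Height:** the prongs took the load with the bar at about 0.20 m, so the collar sits roughly 13 to 15 mm below nominal, inside the allowed range.
- **Robot and bystanders:** the wrist force is near zero and the gripper is about 100 mm above where it let go. The tin and adapter look unmoved in the last pictures. I did not measure the bystanders.

**What was less clean or disagreed:**
- **Swinging the bail:** the arc was uneven. The wrist force showed up to about 11 N of pressing and about 5.5 N of lifting, so the canister may briefly have been lifted slightly. By the time the bail was upright the lift was down to about 2 N, so it was standing.
- **Bar position:** the networks' final fix put the bar middle about 8 mm to the left of where the pictures and the gripper position put it. It rests on a rough side-view location, so I trusted the pictures. Even so, it would be inside the limit.

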